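# Unhook a tension weight from its safety hook

## Robot

A 6-joint arm with a two-finger parallel gripper is mounted at the origin on the work surface. World frame = base frame: x ahead of the robot, y to its left, z up, the work surface at z = 0. Lengths are in m, angles in rad, forces in N, time in s.
With the tool pointing down it reaches from about 0.425 to 0.925 m from the base axis. Payload 12.5 kg.
Tool frame: the origin (TCP) lies at the very end of the fingers, on their centre line; the grasp point (between the pads) lies 19 mm behind it (env.grasp_offset is the distance from the TCP to the grasp point, in m); z points along the fingers, y is the line along which they close (so a half turn about z gives the same grasp; the last joint's range is limited). The gripper opens to 85 mm and grips with 20 to 120 N. Pads are 22 mm wide; open, the fingers measure 114 mm over their backs; the gripper's body (76 mm by 85 mm) begins 54 mm behind the grasp point. The pads swing forward as they close: fully open they stand 13 mm farther back than shut.
Start: joints at [-1.389, 0.491, 1.559, -0, 1.092, -0.106], TCP at [0.177, -0.599, 0.231] pointing down, gripper open.
Joint ranges: [-3.1, 3.1], [-0.84, 2.19], [0.05, 2.79], [-1.13, 4.28], [0.06, 2.93], [-2.69, 2.69]. Speed limits (rad/s): [2.22, 2.22, 2.79, 3.14, 3.14, 3.14].

## Interface

Orientations are given as a unit quaternion [w, x, y, z].
In Python, from plant import monitor, read_camera, order, env gives the robot as it stands.
- The arm moves only by the tool play_rows, never from a script. Its argument "moves" is text: rows parted by semicolons, each of 7 numbers parted by spaces: the turn, a rotation vector about the world's x, y, z in degrees, then the shift along the world's x, y, z in cm, then the opening in per cent of the stroke, from 0 (shut) to 100 (fully open). In form: wx wy wz dx dy dz hand; .... A call has 1 to 20 rows; each row is the pose to reach, as a shift and turn from the pose commanded when the call began; what a row does not reach only later rows make up. A row lasts 1/8 s, in which the tool goes at most 62.5 mm and 10.7 degrees, less where a joint would pass 70% of its speed; a pose out of reach is approached as far as the arm can. A call with a gripper value outside its range is refused whole. The fingers move at their own pace and stop on an object; "newtons" is the grip in N (left out, the last holds). Time passes only in rows, so rows that repeat a pose let the fingers close. It gives the time, the measured TCP pose, the force, the opening and the grip force at its end, in the units of the state.
- monitor.read_state(): the state, without advancing time (a new reading comes with each control period).
- read_camera(name): name is "scene" or "top" or "wrist"; returns a dict with "pixels" (384x512x3 uint8, blue, green, red), "fov_y" (degrees; the focal length in pixels is half the picture's height over the tangent of half this angle, whatever the lens; pixels are square), "cx", "cy" (the principal point, pixels), "cam_to_world" (4x4, takes a point from camera to world coordinates); the wrist camera has in their place "mount" (4x4, takes a point from camera to tool coordinates, whose origin is the TCP and whose axes are the flange's). Camera axes: x right, y down, z forward; pixel columns grow to the right and rows downward; lengths in m; the calibration is good to about 2 mm. The wrist camera is an equidistant fisheye: a pixel r from the principal point sees the ray r / f radians off the axis. A picture is of the moment at which its call begins: read the wrist's pose just before it. There is no depth.
- order.finish_job(): hands the job in; it is judged then, once.
The state is a dict: "time": time; "joints": joint angles; "qvel": joint speeds; "joint_torque": joint torques, N m; "eef_pos": TCP position; "orientation": TCP orientation; "contact_force": force on the tool from outside, world axes, zero at the start; "wrist_torque": the same for the moment, N m; "gripper_width": finger opening in m; "grasp_force": force on a finger pad.
Only numpy, scipy, OpenCV 4.12 (cv2) and the standard library are available. Lean on these libraries where they do the work, as an engineer would, in place of code of your own. Each camera call takes 0.05 s, during which the arm holds its last target. There are 200 camera calls.

## Task

Take the belt-tension weight off the safety hook: holding it by its shackle, press the light sprung keeper back with the shackle's own pin, by feel and no harder than it needs, lift the pin out past the hook's nose without forcing it, and set the weight down gently, upright, in the empty round rubber seat. Keep the gripper itself off the hook, leave the other weight in its seat and don't shove the tools and parts lying about.

Things in the scene. Friction and masses are not known exactly. Their poses are not given: they have to be found in the camera images.
- hook: Fixed steel hook stand, origin under its base plate (150x110x12 mm, centre at x +10), z up. A post 22x26, 220 high, stands at x +40 to +62. From it a hook head 16 wide reaches to -x. The head with nose and keeper is clamped only roughly: it sits up to 10 mm either way along x from nominal, unmeasured, so feel for it. Weight on hook stays under 35 N.
- hook_seat (a point): Nominal point on the pin seat in the hook mouth (x 0, height 190 mm; axes as the stand): flat top of the head's arm, 10 thick. In front a tip rises from x -34 to -26; a nose runs back from its top to x +2, underside 13 and top 20 above the seat: a lifted pin catches under it. All x shift with the head.
- keeper (a point): Nominal spot on the sprung keeper's face, 7 mm to +x of the seat point, at pin height: an upright leaf, top 32 above the seat, pivoted 20 below it. Yields to +x only: about 3 N to start, 7 N at its solid stop about 8 mm back. Nose-keeper gap 5 mm at rest; the 10 mm pin passes up once pressed back to the last 2 mm before the stop. Keep pressing while lifting; 15 N bends it.
- shackle (a point): Middle of the pin (square bar 10 x 10, along y) of the hanging weight, 0.48-0.72 kg: a dark cylinder 48 dia x 46, two flat cheeks 24 wide (x), 37 over their outsides, 27 inside, tops 18 above the pin, which is 113 above the underside. Grasp the cheeks across y at pin height. Rests 8.5-10.5 mm to -x of hook_seat. Lift it 21-34 mm to pass over the nose, no more until drawn off to -x.
- seat: The empty fixed round rubber seat on the table: a cup 72 outer and 60 inner diameter, rim 18 high, inner floor 4 above the table. Origin at the centre of its underside.
- spare_pin (a point): Another weight of the same shape, already standing in a second rubber seat; this point is the middle of its pin, 113 above its underside. Leave it.
- scales: Small stack of wooden handle scales 100 x 64 x 16, loose, origin under its centre.
- driver: Loose screwdriver with green handle, about 200 long, lying along its x.
- pliers: Loose pliers with red grips, 180 long, lying along x, origin at the pivot.
- oil: Loose white bottle, 48 diameter, 130 high, origin under its centre.
- blade: Loose bare knife blade 150 long, 22 wide, 4 thick, origin near its middle.
Not all that is in view belongs to the job. What is shaped like the part that bears shackle but pink is not meant.

How it is judged:
On the way:
1. the weight's pin is off the hook: drawn out in front of the hook and clear of it (x of shackle in the frame of hook below -0.06 m and height (world z) of shackle above 0.16 m and contact force between weight and hook below 0.1 N), for 0.1 s.
At the end, for the whole second after the job is handed in: The weight stands upright (within 0.06 rad) on the floor of the empty rubber seat, its pin within 10 mm of the seat's axis and 112 to 121 mm above the table, at rest and released (horizontal distance between shackle and seat below 0.01 m and height (world z) of shackle between 0.112 and 0.121 m and angle between shackle's own z axis and vertical below 0.06 rad and linear speed of weight below 0.01 m/s); the robot touches nothing.
It fails at once if the weight is forced against the hook (over 35 N) or its keeper is pressed so hard that it bends (over 15 N) (contact force between weight and hook above 35 N or contact force between weight and keeper above 15 N).
It fails at once if the gripper or arm touches the hook or keeper (over 3 N) (contact force between any of the fingers, the arm and hook above 3 N).
It fails at once if the weight is set down hard on the seat (over 35 N) (contact force between weight and seat above 35 N).
It fails at once if the other weight is disturbed (over 10 mm) (distance of spare_pin from where it was at the start of the episode above 0.01 m).
It fails at once if a tool or part lying about is shoved more than 30 mm (distance of any of scales, driver, pliers, oil, blade from where it was at the start of the episode above 0.03 m).
It also fails if it takes over 61 s, if anything falls off the work surface, if the arm or the gripper's body presses on something with over 40 N, if the wrist force passes 120 N, or if a joint passes its speed limit or range.

## Working session

There is one attempt and no reset: what is moved stays moved. The work goes in short steps, Python scripts to look and compute and a tool call to move; the robot and the scene stay as the last step left them, time stands still between calls to the robot, and variables do not carry over. Pictures are saved under pics/ and viewed, at most 10 in all, crops included, and the job is handed in when it is done.

Besides the shell and the picture viewer there is one more tool, called by a JSON object that holds its "method" and its "body", one argument or row to a line. play_rows: Moves the arm, as the interface text tells. Its arguments: {"type":"object","properties":{"moves":{"type":"string"},"newtons":{"type":"number"}},"required":["moves"]}

```bash
mkdir -p pics; cat > h.py <<'E'
import numpy as np,cv2,json
from plant import monitor,read_camera,order,env
def snap(n):
    c=read_camera(n); return c
E
python3 - <<'E'
from h import *
import pickle
for n in ("scene","top"):
    c=read_camera(n); pickle.dump(c,open(f"pics/{n}0.pkl","wb")); 
    print(n,c["fov_y"],c["cx"],c["cy"],np.round(c["cam_to_world"],3).tolist())
    cv2.imwrite(f"pics/{n}0.png",cv2.resize(c["pixels"],(800,600),interpolation=cv2.INTER_CUBIC))
s=monitor.read_state();print(s);print(env.grasp_offset)
E
```

```text
scene 44.041195985805246 255.9958988951945 180.64267551457928 [[0.34, 0.761, -0.552, 1.215], [0.94, -0.266, 0.213, -0.243], [0.015, -0.592, -0.806, 1.138], [0.0, 0.0, 0.0, 1.0]]
top 49.22048814895599 254.82009204527282 182.387076050015 [[0.02, -0.993, 0.116, 0.442], [-1.0, -0.02, 0.002, 0.021], [0.0, -0.116, -0.993, 1.07], [0.0, 0.0, 0.0, 1.0]]
{'time': 0.1, 'joints': array([-1.38863241e+00,  4.91495075e-01,  1.55940488e+00, -9.98993823e-06,
        1.09170905e+00, -1.05575935e-01]), 'qvel': array([ 0.0012031 , -0.00086431, -0.00238724, -0.00083922, -0.00161118,
        0.00071533]), 'joint_torque': array([ 3.41940766e-03, -6.19451022e+01, -2.62023497e+01, -4.36667824e-05,
        2.88418014e-03,  1.71050016e-05]), 'eef_pos': array([ 0.17736206, -0.59908822,  0.23078315]), 'orientation': array([-5.07634184e-04,  9.89668103e-01,  1.43376383e-01, -2.38835415e-05]), 'contact_force': array([0.28435368, 0.25868864, 0.58626009]), 'wrist_torque': array([0.00035444, 0.00730706, 0.05919943]), 'grasp_force': 0.0, 'gripper_width': 0.08552505918848921}
0.0187
```

View pics/scene0.png

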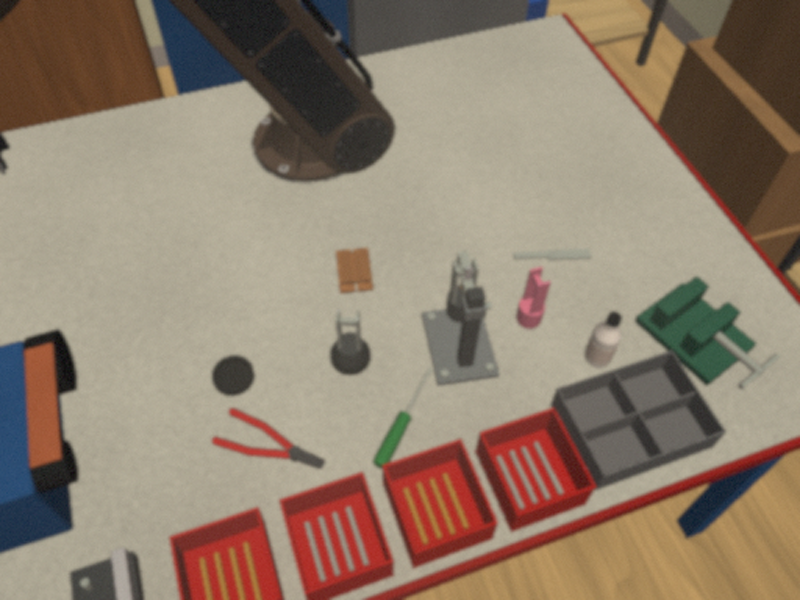

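View pics/top0.png

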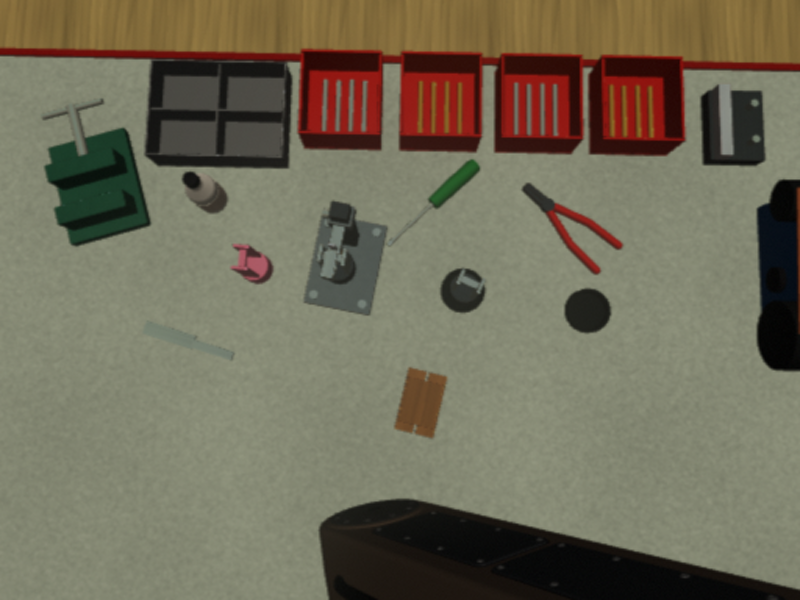

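The scene view has the hook with its hanging weight at (465,285), the spare weight at (350,345), the empty seat at (233,375) and a pink decoy at (535,300). In the top view these are at (335,255), (463,290), (587,311) and (250,265). The grey weight on the hook is the one meant: it hangs on the hook, while the pink one isn't meant and the other grey one stands in a seat. I'll confirm this in an enlarged crop.

```bash
python3 - <<'E'
from h import *
import pickle
s=pickle.load(open("pics/scene0.pkl","rb"))["pixels"];t=pickle.load(open("pics/top0.pkl","rb"))["pixels"]
a=s[150:250,262:329];b=t[120:210,188:255]
a=cv2.resize(a,None,fx=5.9,fy=5.9,interpolation=cv2.INTER_CUBIC);b=cv2.resize(b,None,fx=5.9,fy=5.9,interpolation=cv2.INTER_CUBIC)
b=cv2.copyMakeBorder(b,0,a.shape[0]-b.shape[0],0,0,cv2.BORDER_CONSTANT)
o=np.hstack([a,b]);print(o.shape,a.shape);cv2.imwrite("pics/crop1.png",o)
# seat: dark blob centroid
for n,im,c in(("s",s,(149,240)),("t",t,(376,199))):
    g=cv2.GaussianBlur(im,(3,3),0).max(2); m=(g<75).astype(np.uint8)
    k,l,st,ce=cv2.connectedComponentsWithStats(m); i=l[c[1],c[0]]; print(n,i,st[i],ce[i])
E
```

```text
(590, 790, 3) (590, 395, 3)
s 23 [137 229  24  23 431] [148.61716937 239.97447796]
t 31 [362 185  29  28 640] [375.7359375 198.4375   ]
```

View pics/crop1.png

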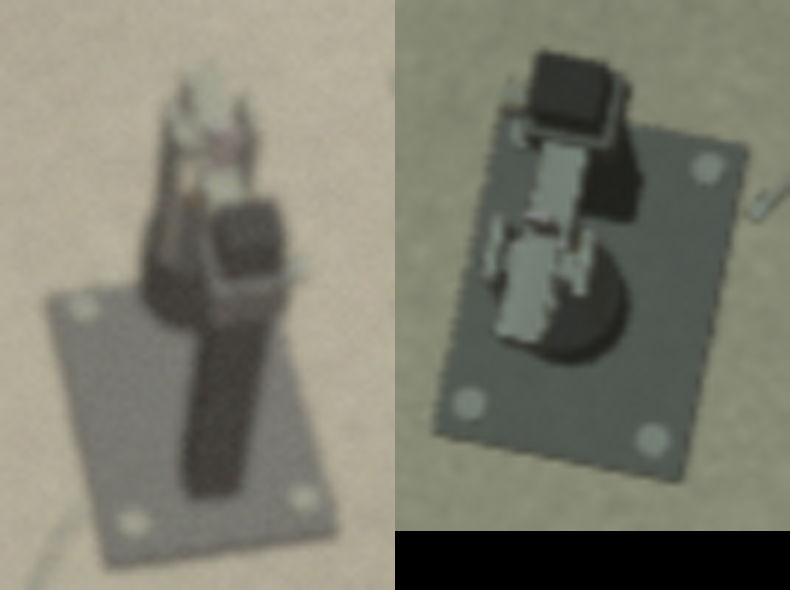

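The crop shows the grey weight hanging on the hook: its cheeks are at about (494,247) and (578,262) in the top crop, either side of the light nose, with the dark cylinder below. It isn't pink and it is on the hook, so it is the right one. Next I'll calculate positions.

```bash
cat >> h.py <<'E'
import pickle
def ray(c,u,v):
    f=c["pixels"].shape[0]/2/np.tan(np.radians(c["fov_y"])/2)
    M=np.array(c["cam_to_world"]); d=M[:3,:3]@[(u-c["cx"])/f,(v-c["cy"])/f,1]; return M[:3,3],d/np.linalg.norm(d)
def atz(c,u,v,z):
    o,d=ray(c,u,v); return o+d*(z-o[2])/d[2]
def tri(rs):
    A=sum(np.eye(3)-np.outer(d,d) for o,d in rs); b=sum((np.eye(3)-np.outer(d,d))@o for o,d in rs); return np.linalg.solve(A,b)
E
python3 - <<'E'
from h import *
np.set_printoptions(precision=4,suppress=True)
S=pickle.load(open("pics/scene0.pkl","rb"));T=pickle.load(open("pics/top0.pkl","rb"))
tc=lambda X,Y:(188+(X-395)/5.9-.4,120+Y/5.9-.4)
sc=lambda X,Y:(262+X/5.9-.4,150+Y/5.9-.4)
P=[atz(T,*tc(*p),.012) for p in((748,147),(683,482),(433,433))]
Q=[atz(S,*sc(*p),.012) for p in((337,533),(107,570),(47,298))]
print(np.array(P),np.array(Q))
# scene corners order guesses
for X,n in((P,"T"),(Q,"S")):
    for i in range(2): d=X[i+1]-X[i]; print(n,np.linalg.norm(d),np.degrees(np.arctan2(d[1],d[0])))
print("corner tri far-right(low y):",tri([ray(T,*tc(748,147)),ray(S,*sc(107,570))]),tri([ray(T,*tc(683,482)),ray(S,*sc(47,298))]))
for p in((494,247),(578,262)): print("cheek top",atz(T,*tc(*p),.213))
print("post top tri",tri([ray(T,*tc(575,88)),ray(S,*sc(245,235))]))
print("seat",atz(S,148.6,240,.012),atz(T,375.7,198.4,.012),tri([ray(S,148.6,240),ray(T,375.7,198.4)]))
E
```

```text
[[0.6629 0.0445 0.012 ]
 [0.5164 0.0691 0.012 ]
 [0.5353 0.1769 0.012 ]] [[0.6856 0.1475 0.012 ]
 [0.6683 0.041  0.012 ]
 [0.5204 0.0682 0.012 ]]
T 0.14854070755279122 170.47344466824063
T 0.1094597513675232 80.06301708541135
S 0.10792925316746645 -99.21694852471808
S 0.15038158285014575 169.56796359880366
corner tri far-right(low y): [0.6644 0.0439 0.0035] [0.5169 0.0695 0.0064]
cheek top [0.5836 0.1283 0.213 ]
cheek top [0.5788 0.0987 0.213 ]
post top tri [0.6412 0.101  0.2111]
seat [ 0.5337 -0.2847  0.012 ] [ 0.5309 -0.2829  0.012 ] [ 0.5311 -0.2845  0.0075]
```

{"method": "play_rows", "body": {
  "moves": "0 0 0 0 0 9 65; 0 0 -26.4 40.3 71.2 10 65; 0 0 -26.4 40.3 71.2 10 65; 0 0 -26.4 40.3 71.2 10 65; 0 0 -26.4 40.3 71.2 10 65; 0 0 -26.4 40.3 71.2 10 65; 0 0 -26.4 40.3 71.2 10 65; 0 0 -26.4 40.3 71.2 10 65; 0 0 -26.4 40.3 71.2 10 65; 0 0 -26.4 40.3 71.2 10 65; 0 0 -26.4 40.3 71.2 10 65; 0 0 -26.4 40.3 71.2 10 65; 0 0 -26.4 40.3 71.2 10 65; 0 0 -26.4 40.3 71.2 10 65; 0 0 -26.4 40.3 71.2 10 65; 0 0 -26.4 40.3 71.2 10 65; 0 0 -26.4 40.3 71.2 10 65; 0 0 -26.4 40.3 71.2 10 65"
}}

```text
time: 2.35
eef_pos: [0.5801, 0.1116, 0.3316]
orientation: [0.0, 0.996, -0.087, 0.0]
contact_force: [-0.6, 0.3, 0.5]
gripper_width: 0.0553
grasp_force: 0.0
```

```bash
python3 - <<'E'
from h import *
s=monitor.read_state();c=read_camera("wrist");c["state"]=s;pickle.dump(c,open("pics/w1.pkl","wb"))
print(s["eef_pos"],s["orientation"],s["joints"],s["gripper_width"],c["fov_y"],c["cx"],c["cy"],np.round(c["mount"],4).tolist())
cv2.imwrite("pics/w1.png",cv2.resize(c["pixels"],(800,600),interpolation=cv2.INTER_CUBIC))
E
```

```text
[0.58013537 0.11156251 0.33164116] [ 7.05257387e-05  9.96198240e-01 -8.71151025e-02  1.43625480e-04] [ 7.82830984e-02  3.58235650e-01  1.50408220e+00 -1.94678237e-04
  1.27901472e+00  1.82358674e+00] 0.055335362540122994 65.70646984690485 254.95524357488756 187.24134366077456 [[0.0001, -0.9484, -0.317, 0.0824], [1.0, -0.0003, 0.001, 0.0005], [-0.001, -0.317, 0.9484, -0.1431], [0.0, 0.0, 0.0, 1.0]]
```

View pics/w1.png

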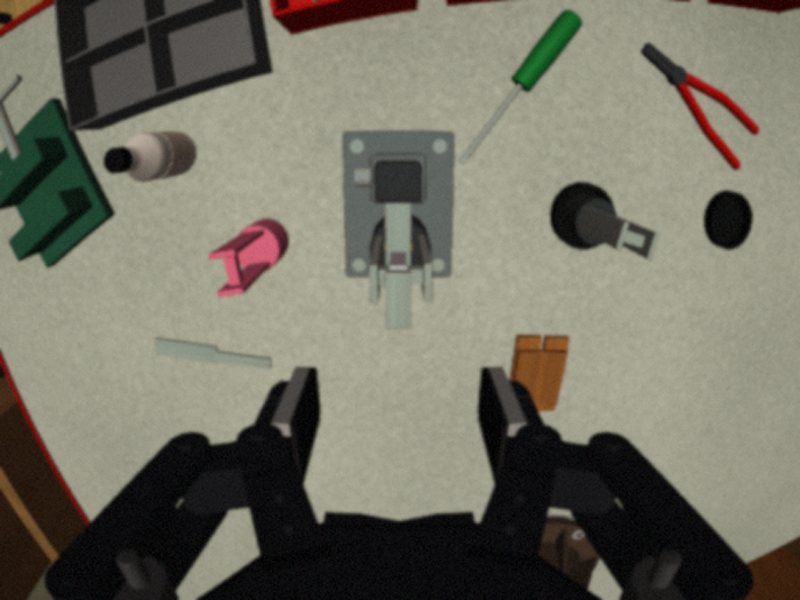

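The wrist view shows the hook square to the tool. The cheeks are at (375,285) and (428,285), with the nose between them from y 265 to 328, and the plate corners are at (343,132) and (454,132).

```bash
cat >> h.py <<'E'
from scipy.spatial.transform import Rotation as R
def wray(c,u,v):
    s=c["state"];f=192/np.tan(np.radians(c["fov_y"])/2);d=np.array([u-c["cx"],v-c["cy"]]);r=np.hypot(*d);th=r/f
    d=np.r_[d/r*np.sin(th),np.cos(th)];M=np.array(c["mount"]);q=np.array(s["orientation"]);Rw=R.from_quat(np.r_[q[1:],q[0]]).as_matrix()
    return Rw@M[:3,3]+s["eef_pos"],Rw@M[:3,:3]@d
def watz(c,u,v,z):
    o,d=wray(c,u,v);return o+d*(z-o[2])/d[2]
E
python3 - <<'E'
from h import *
np.set_printoptions(precision=4,suppress=True)
W=pickle.load(open("pics/w1.pkl","rb"));T=pickle.load(open("pics/top0.pkl","rb"));S=pickle.load(open("pics/scene0.pkl","rb"))
w=lambda X,Y:(X*.64-.2,Y*.64-.2)
tc=lambda X,Y:(188+(X-395)/5.9-.4,120+Y/5.9-.4)
C=[watz(W,*w(*p),.012) for p in((343,132),(454,132),(452,276),(346,276))];print(np.array(C),(C[0]+C[2])/2,(C[1]+C[3])/2)
d=C[1]-C[0];print("yaw",np.degrees(np.arctan2(d[1],d[0]))+90,np.linalg.norm(d),np.linalg.norm(C[1]-C[2]))
yaw=np.radians(-9.9);X=np.array([np.cos(yaw),np.sin(yaw)]);Y=np.array([-X[1],X[0]]);O=np.array([.591,.111])
def hk(p): q=p[:2]-O; return q@X,q@Y,p[2]
for n,p,z in(("cheekL",(375,283),.213),("cheekR",(428,283),.213),("nose tip",(398,328),.21),("nose root",(398,268),.21),("seat",(728,220),.015),("cheekbot",(375,300),.213),("cheektop",(375,265),.213)):
    g=watz(W,*w(*p),z);print(n,g,hk(g))
print("seat tri",tri([wray(W,*w(728,220)),ray(T,375.7,198.4),ray(S,148.6,240)]))
print("cheeks tri",tri([wray(W,*w(401.5,283)),ray(T,*tc(536,254.5))]))
print("nose tip tri",tri([wray(W,*w(398,327)),ray(T,*tc(517,339))]),hk(tri([wray(W,*w(398,327)),ray(T,*tc(517,339))])))
W["pixels"]
cv2.imwrite("pics/w1c.png",cv2.resize(W["pixels"][75:225,205:305],None,fx=4,fy=4,interpolation=cv2.INTER_CUBIC))
E
```

```text
[[0.6822 0.148  0.012 ]
 [0.6633 0.0408 0.012 ]
 [0.5175 0.0651 0.012 ]
 [0.5367 0.174  0.012 ]] [0.5998 0.1066 0.012 ] [0.6    0.1074 0.012 ]
yaw -9.995762067499584 0.10890472805459842 0.147877509561226
cheekL [0.5835 0.1244 0.213 ] (np.float64(-0.00969348370775228), np.float64(0.011886255405152755), np.float64(0.21299999999999997))
cheekR [0.5781 0.0935 0.213 ] (np.float64(-0.00975208104800791), np.float64(-0.019421536102506062), np.float64(0.21299999999999997))
nose tip [0.5516 0.1162 0.21  ] (np.float64(-0.03974591706891005), np.float64(-0.001632204216233914), np.float64(0.20999999999999996))
nose root [0.5894 0.1095 0.21  ] (np.float64(-0.0013723484761955802), np.float64(-0.0017122193988957474), np.float64(0.20999999999999996))
seat [ 0.5319 -0.2824  0.015 ] (np.float64(0.009446129512262327), np.float64(-0.3976495729719636), np.float64(0.015000000000000013))
cheekbot [0.573  0.1264 0.213 ] (np.float64(-0.02033116523417419), np.float64(0.012074292390251318), np.float64(0.21299999999999997))
cheektop [0.5943 0.1223 0.213 ] (np.float64(0.0013099006594110832), np.float64(0.011705223146614317), np.float64(0.21299999999999997))
seat tri [ 0.5314 -0.2846  0.0103]
cheeks tri [0.5811 0.1111 0.2152]
nose tip tri [0.5518 0.1179 0.2094] (np.float64(-0.03982479234647597), np.float64(2.325137235666229e-05), np.float64(0.2093969531704166))
```

View pics/w1c.png

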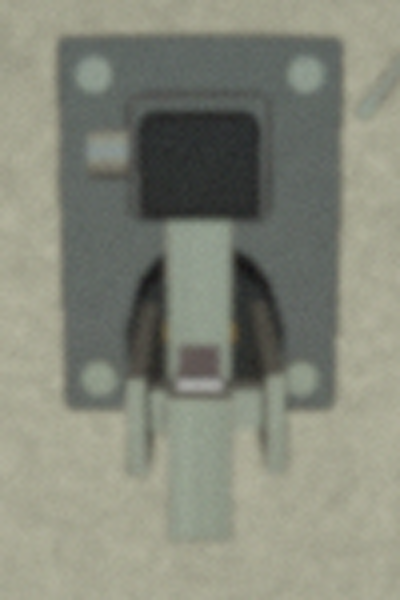

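{"method": "play_rows", "body": {
  "moves": "0 0 0 0.1 -0.05 -5 65; 0 0 0 0.1 -0.05 -9 65; 0 0 0 0.1 -0.05 -11 65; 0 0 0 0.1 -0.05 -12.5 65; 0 0 0 0.1 -0.05 -13.5 65; 0 0 0 0.1 -0.05 -14.5 65; 0 0 0 0.1 -0.05 -15.2 65; 0 0 0 0.1 -0.05 -15.8 65; 0 0 0 0.1 -0.05 -15.8 65"
}}

```text
time: 3.52
eef_pos: [0.5814, 0.1122, 0.1731]
orientation: [0.0, 0.996, -0.086, -0.0]
contact_force: [-0.4, 0.4, -0.1]
gripper_width: 0.0559
grasp_force: 0.0
```

```bash
python3 - <<'E'
from h import *
s=monitor.read_state();c=read_camera("wrist");c["state"]=s;pickle.dump(c,open("pics/w2.pkl","wb"))
print(s["eef_pos"],s["contact_force"],s["gripper_width"])
cv2.imwrite("pics/w2.png",cv2.resize(c["pixels"][120:330,120:400],(800,600),interpolation=cv2.INTER_CUBIC))
E
```

```text
[0.58136634 0.11220133 0.173078  ] [-0.35566848  0.38226809 -0.14368422] 0.055907544144225385
```

View pics/w2.png

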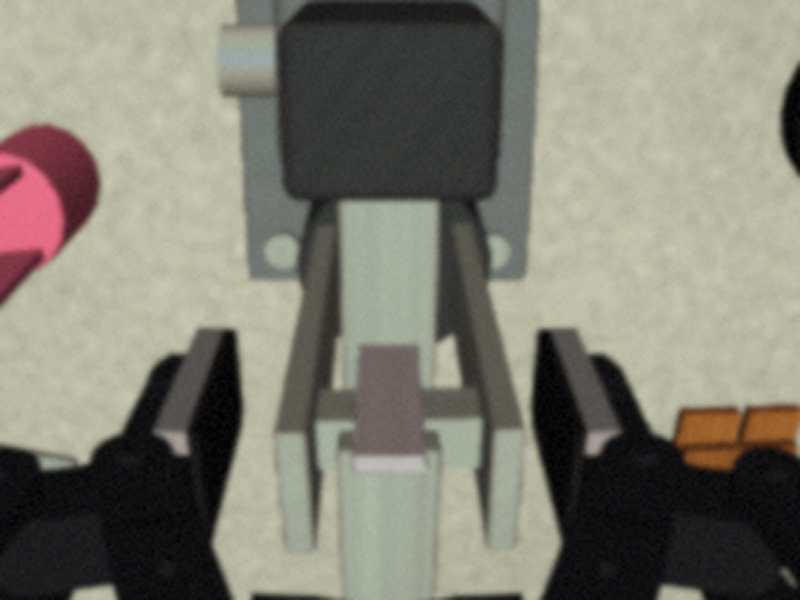

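The cheeks (280–520 px) stand between the pads (240 and 540), about 1.5 mm off centre. I'll shift by that and close.

{"method": "play_rows", "body": {
  "moves": "0 0 0 -0.03 -0.15 0 65; 0 0 0 -0.03 -0.15 0 45; 0 0 0 -0.03 -0.15 0 38; 0 0 0 -0.03 -0.15 0 30; 0 0 0 -0.03 -0.15 0 30; 0 0 0 -0.03 -0.15 0 30; 0 0 0 -0.03 -0.15 0 30",
  "newtons": 60
}}

```text
time: 4.45
eef_pos: [0.5813, 0.1107, 0.1737]
orientation: [-0.0, 0.996, -0.086, 0.0]
contact_force: [-2.0, -0.4, 5.2]
gripper_width: 0.0366
grasp_force: 59.7
```

{"method": "play_rows", "body": {
  "moves": "0 0 0 0 0 0.05 30; 0 0 0 0 0 0.1 30; 0 0 0 0 0 0.1 30"
}}

```text
time: 4.82
eef_pos: [0.581, 0.1107, 0.1738]
orientation: [0.0, 0.996, -0.086, -0.0]
contact_force: [1.6, 0.2, -4.6]
gripper_width: 0.0363
grasp_force: 60.3
```

{"method": "play_rows", "body": {
  "moves": "0 0 0 0 0 0.05 30; 0 0 0 0 0 0.05 30"
}}

```text
time: 5.08
eef_pos: [0.5807, 0.1107, 0.1744]
orientation: [0.0, 0.996, -0.086, -0.001]
contact_force: [-0.4, -0.4, -7.1]
gripper_width: 0.0365
grasp_force: 60.5
```

{"method": "play_rows", "body": {
  "moves": "0 0 0 0 0 0.05 30; 0 0 0 0 0 0.05 30"
}}

```text
time: 5.32
eef_pos: [0.5811, 0.1107, 0.1753]
orientation: [0.0, 0.996, -0.086, -0.0]
contact_force: [0.4, 0.8, -6.6]
gripper_width: 0.0365
grasp_force: 60.5
```

{"method": "play_rows", "body": {
  "moves": "0 0 0 0.2 -0.03 0 30; 0 0 0 0.39 -0.07 0 30; 0 0 0 0.39 -0.07 0 30"
}}

```text
time: 5.7
eef_pos: [0.5852, 0.1099, 0.1753]
orientation: [0.0, 0.996, -0.086, 0.0]
contact_force: [0.4, 1.1, -6.4]
gripper_width: 0.0363
grasp_force: 60.6
```

{"method": "play_rows", "body": {
  "moves": "0 0 0 0.1 -0.02 0 30; 0 0 0 0.1 -0.02 0 30"
}}

```text
time: 5.95
eef_pos: [0.5861, 0.1098, 0.1753]
orientation: [0.0, 0.996, -0.086, 0.0]
contact_force: [1.0, -0.2, -6.6]
gripper_width: 0.0364
grasp_force: 60.6
```

{"method": "play_rows", "body": {
  "moves": "0 0 0 0.1 -0.02 0 30; 0 0 0 0.1 -0.02 0 30"
}}

```text
time: 6.2
eef_pos: [0.5869, 0.1096, 0.1753]
orientation: [0.0, 0.996, -0.086, -0.0]
contact_force: [-1.2, 0.1, -6.4]
gripper_width: 0.0364
grasp_force: 60.5
```

{"method": "play_rows", "body": {
  "moves": "0 0 0 0.1 -0.02 0 30; 0 0 0 0.1 -0.02 0 30"
}}

```text
time: 6.45
eef_pos: [0.5877, 0.1095, 0.1753]
orientation: [0.0, 0.996, -0.086, -0.0]
contact_force: [-3.5, 0.1, -5.3]
gripper_width: 0.0363
grasp_force: 60.5
```

{"method": "play_rows", "body": {
  "moves": "0 0 0 0.1 -0.02 0 30; 0 0 0 0.1 -0.02 0 30"
}}

```text
time: 6.7
eef_pos: [0.589, 0.1093, 0.1753]
orientation: [0.0, 0.996, -0.086, -0.0]
contact_force: [-5.1, 1.1, -5.7]
gripper_width: 0.0362
grasp_force: 60.5
```

{"method": "play_rows", "body": {
  "moves": "0 0 0 0.1 -0.02 0 30; 0 0 0 0.1 -0.02 0 30"
}}

```text
time: 6.95
eef_pos: [0.59, 0.109, 0.1753]
orientation: [0.0, 0.996, -0.086, -0.0]
contact_force: [-4.5, 1.7, -5.0]
gripper_width: 0.0362
grasp_force: 60.5
```

{"method": "play_rows", "body": {
  "moves": "0 0 0 0.1 -0.02 0 30; 0 0 0 0.1 -0.02 0 30"
}}

```text
time: 7.2
eef_pos: [0.5909, 0.1088, 0.1752]
orientation: [0.0, 0.996, -0.086, -0.0]
contact_force: [-5.1, 1.6, -5.2]
gripper_width: 0.0359
grasp_force: 60.5
```

{"method": "play_rows", "body": {
  "moves": "0 0 0 0.1 -0.02 0 30; 0 0 0 0.1 -0.02 0 30"
}}

```text
time: 7.45
eef_pos: [0.5918, 0.1087, 0.1751]
orientation: [0.0, 0.996, -0.086, -0.0]
contact_force: [-5.1, 1.8, -5.6]
gripper_width: 0.0364
grasp_force: 60.6
```

{"method": "play_rows", "body": {
  "moves": "0 0 0 0.1 -0.02 0 30; 0 0 0 0.1 -0.02 0 30"
}}

```text
time: 7.7
eef_pos: [0.5926, 0.1085, 0.175]
orientation: [0.0, 0.996, -0.086, -0.001]
contact_force: [-6.1, 1.8, -6.0]
gripper_width: 0.0361
grasp_force: 60.6
```

{"method": "play_rows", "body": {
  "moves": "0 0 0 0.05 -0.01 0 30; 0 0 0 0.05 -0.01 0 30; 0 0 0 0.05 -0.01 0 30"
}}

```text
time: 8.07
eef_pos: [0.593, 0.1085, 0.175]
orientation: [0.0, 0.996, -0.086, -0.001]
contact_force: [-6.8, 1.9, -6.6]
gripper_width: 0.0363
grasp_force: 60.6
```

{"method": "play_rows", "body": {
  "moves": "0 0 0 0.04 -0.01 0 30; 0 0 0 0.04 -0.01 0 30; 0 0 0 0.04 -0.01 0 30"
}}

```text
time: 8.45
eef_pos: [0.5933, 0.1084, 0.1749]
orientation: [0.0, 0.996, -0.086, -0.001]
contact_force: [-6.5, 2.4, -7.2]
gripper_width: 0.0363
grasp_force: 60.6
```

{"method": "play_rows", "body": {
  "moves": "0 0 0 0 0 0.1 30; 0 0 0 0 0 0.1 30; 0 0 0 0 0 0.1 30"
}}

```text
time: 8.82
eef_pos: [0.5933, 0.1082, 0.1759]
orientation: [0.0, 0.996, -0.086, -0.001]
contact_force: [-6.2, 1.7, -7.5]
gripper_width: 0.0362
grasp_force: 60.7
```

{"method": "play_rows", "body": {
  "moves": "0 0 0 0 0 0.05 30; 0 0 0 0 0 0.1 30; 0 0 0 0 0 0.1 30"
}}

```text
time: 9.2
eef_pos: [0.5933, 0.1081, 0.1768]
orientation: [0.0, 0.996, -0.086, -0.001]
contact_force: [-5.0, 0.7, -8.2]
gripper_width: 0.0362
grasp_force: 60.7
```

{"method": "play_rows", "body": {
  "moves": "0 0 0 0 0 0.05 30; 0 0 0 0 0 0.1 30; 0 0 0 0 0 0.1 30"
}}

```text
time: 9.57
eef_pos: [0.5933, 0.1082, 0.1779]
orientation: [0.0, 0.996, -0.086, -0.001]
contact_force: [-5.6, 0.9, -7.3]
gripper_width: 0.0364
grasp_force: 60.7
```

{"method": "play_rows", "body": {
  "moves": "0 0 0 0 0 0.05 30; 0 0 0 0 0 0.1 30; 0 0 0 0 0 0.1 30"
}}

```text
time: 9.95
eef_pos: [0.5934, 0.1081, 0.1789]
orientation: [0.0, 0.996, -0.086, -0.001]
contact_force: [-5.3, 0.9, -8.1]
gripper_width: 0.0364
grasp_force: 60.7
```

{"method": "play_rows", "body": {
  "moves": "0 0 0 0 0 0.05 30; 0 0 0 0 0 0.1 30; 0 0 0 0 0 0.1 30"
}}

```text
time: 10.32
eef_pos: [0.5935, 0.1081, 0.1799]
orientation: [0.0, 0.996, -0.086, -0.001]
contact_force: [-5.7, 1.3, -8.2]
gripper_width: 0.0365
grasp_force: 60.7
```

{"method": "play_rows", "body": {
  "moves": "0 0 0 0 0 0.1 30; 0 0 0 0 0 0.2 30; 0 0 0 0 0 0.3 30; 0 0 0 0 0 0.3 30"
}}

```text
time: 10.82
eef_pos: [0.5939, 0.1081, 0.1832]
orientation: [0.0, 0.996, -0.086, -0.0]
contact_force: [-4.8, 0.2, -8.3]
gripper_width: 0.0362
grasp_force: 60.7
```

{"method": "play_rows", "body": {
  "moves": "0 0 0 0 0 0.1 30; 0 0 0 0 0 0.2 30; 0 0 0 0 0 0.3 30; 0 0 0 0 0 0.3 30"
}}

```text
time: 11.32
eef_pos: [0.5941, 0.1082, 0.1865]
orientation: [0.0, 0.996, -0.086, 0.0]
contact_force: [-4.5, 1.5, -6.5]
gripper_width: 0.0365
grasp_force: 60.6
```

{"method": "play_rows", "body": {
  "moves": "0 0 0 0 0 0.1 30; 0 0 0 0 0 0.2 30; 0 0 0 0 0 0.3 30; 0 0 0 0 0 0.3 30"
}}

```text
time: 11.82
eef_pos: [0.594, 0.1082, 0.1895]
orientation: [0.0, 0.996, -0.086, 0.0]
contact_force: [-3.7, 0.1, -7.6]
gripper_width: 0.0363
grasp_force: 60.6
```

Now to about 26 mm of lift in total.

{"method": "play_rows", "body": {
  "moves": "0 0 0 0 0 0.15 30; 0 0 0 0 0 0.3 30; 0 0 0 0 0 0.45 30; 0 0 0 0 0 0.45 30"
}}

```text
time: 12.32
eef_pos: [0.5941, 0.1082, 0.1941]
orientation: [0.0, 0.996, -0.086, 0.0]
contact_force: [-2.8, -0.4, -6.0]
gripper_width: 0.0364
grasp_force: 60.6
```

{"method": "play_rows", "body": {
  "moves": "0 0 0 0 0 0.2 30; 0 0 0 0 0 0.4 30; 0 0 0 0 0 0.6 30; 0 0 0 0 0 0.6 30"
}}

```text
time: 12.82
eef_pos: [0.5941, 0.1082, 0.2002]
orientation: [0.0, 0.996, -0.086, 0.0]
contact_force: [-2.1, -0.3, -5.7]
gripper_width: 0.0363
grasp_force: 60.6
```

{"method": "play_rows", "body": {
  "moves": "0 0 0 -0.2 0.03 0 30; 0 0 0 -0.5 0.09 0 30; 0 0 0 -0.5 0.09 0 30"
}}

```text
time: 13.2
eef_pos: [0.5887, 0.1091, 0.1999]
orientation: [0.0, 0.996, -0.086, 0.0]
contact_force: [-1.0, -0.2, -6.3]
gripper_width: 0.0362
grasp_force: 60.8
```

{"method": "play_rows", "body": {
  "moves": "0 0 0 -0.3 0.05 0 30; 0 0 0 -0.6 0.1 0 30; 0 0 0 -1 0.18 0 30; 0 0 0 -1 0.18 0 30"
}}

```text
time: 13.7
eef_pos: [0.5787, 0.111, 0.1999]
orientation: [0.0, 0.996, -0.086, 0.0]
contact_force: [-0.1, -0.2, -6.7]
gripper_width: 0.0361
grasp_force: 60.7
```

{"method": "play_rows", "body": {
  "moves": "0 0 0 -0.8 0.14 0 30; 0 0 0 -2 0.35 0 30; 0 0 0 -3.5 0.62 0 30; 0 0 0 -5 0.88 0 30; 0 0 0 -6.5 1.15 0 30; 0 0 0 -7.9 1.39 0 30; 0 0 0 -7.9 1.39 0 30; 0 0 0 -7.9 1.39 0 30; 0 0 0 -7.9 1.39 0 30"
}}

```text
time: 14.82
eef_pos: [0.5004, 0.1247, 0.1998]
orientation: [0.0, 0.996, -0.086, 0.0]
contact_force: [0.5, -0.5, -6.5]
gripper_width: 0.0362
grasp_force: 60.9
```

```bash
python3 - <<'E'
from h import *
s=monitor.read_state();c=read_camera("scene");c["state"]=s;pickle.dump(c,open("pics/s3.pkl","wb"));w=read_camera("wrist")
print(s["eef_pos"],s["contact_force"],s["joints"])
o=np.hstack([cv2.resize(c["pixels"],(400,300)),cv2.resize(w["pixels"],(400,300))])
o=np.vstack([o,np.hstack([cv2.resize(c["pixels"][130:250,180:340],(400,300)),cv2.resize(w["pixels"][120:270,150:350],(400,300))])])
cv2.imwrite("pics/s3.png",o)
E
```

```text
[0.50038933 0.12471311 0.19977144] [ 0.51472749 -0.53641363 -6.48650092] [ 1.16166146e-01  3.74832137e-01  1.86183744e+00 -1.24945825e-04
  9.04694550e-01  1.86019163e+00]
```

View pics/s3.png

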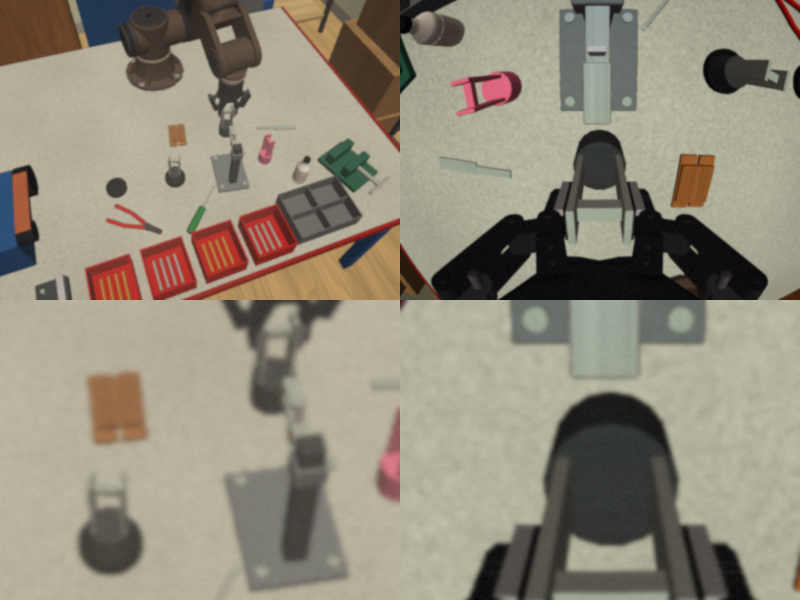

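The weight hangs in the gripper, clear of the hook. The wrist crop shows its lid spanning y≈420–545. I'll check its tilt and the route to the seat.

```bash
python3 - <<'E'
from h import *
np.set_printoptions(precision=4,suppress=True)
c=pickle.load(open("pics/w2.pkl","rb"));c["state"]=pickle.load(open("pics/s3.pkl","rb"))["state"]
f=192/np.tan(np.radians(c["fov_y"])/2);M=np.linalg.inv(c["mount"])
def proj(p):
    q=M[:3,:3]@p+M[:3,3];th=np.arctan2(np.hypot(*q[:2]),q[2]);return np.array([c["cx"],c["cy"]])+f*th*q[:2]/np.hypot(*q[:2])
from itertools import product
for px,t in product((-.002,0.,.002),(-6,-3,0,3,6)):
    Ry=R.from_euler("y",t,degrees=True).as_matrix(); P=lambda x,z:proj(np.array([px,0,-.0215])+Ry@np.array([x,0,z]))[1]
    print(px,t,"lid far/near",P(.024,.067).round(1),P(-.024,.067).round(1),"rim",P(.024,.113).round(1),"pin +x top edge",P(.005,-.005).round(1),"pin -x top",P(-.005,-.005).round(1))
E
```

```text
-0.002 -6 lid far/near 192.5 256.5 rim 179.6 pin +x top edge 267.5 pin -x top 285.5
-0.002 -3 lid far/near 187.9 251.4 rim 172.9 pin +x top edge 268.3 pin -x top 285.6
-0.002 0 lid far/near 183.5 246.4 rim 166.2 pin +x top edge 269.0 pin -x top 285.8
-0.002 3 lid far/near 179.1 241.4 rim 159.6 pin +x top edge 269.8 pin -x top 285.8
-0.002 6 lid far/near 174.7 236.4 rim 153.0 pin +x top edge 270.6 pin -x top 285.9
0.0 -6 lid far/near 189.7 254.1 rim 177.3 pin +x top edge 264.0 pin -x top 282.2
0.0 -3 lid far/near 185.1 249.1 rim 170.6 pin +x top edge 264.8 pin -x top 282.4
0.0 0 lid far/near 180.6 244.0 rim 163.9 pin +x top edge 265.5 pin -x top 282.5
0.0 3 lid far/near 176.1 239.0 rim 157.2 pin +x top edge 266.3 pin -x top 282.6
0.0 6 lid far/near 171.8 234.0 rim 150.5 pin +x top edge 267.1 pin -x top 282.7
0.002 -6 lid far/near 186.9 251.8 rim 175.0 pin +x top edge 260.4 pin -x top 278.9
0.002 -3 lid far/near 182.3 246.7 rim 168.2 pin +x top edge 261.2 pin -x top 279.1
0.002 0 lid far/near 177.7 241.6 rim 161.5 pin +x top edge 262.0 pin -x top 279.2
0.002 3 lid far/near 173.2 236.6 rim 154.7 pin +x top edge 262.7 pin -x top 279.3
0.002 6 lid far/near 168.8 231.5 rim 148.1 pin +x top edge 263.5 pin -x top 279.4
```

```bash
python3 - <<'E'
from h import *
s=monitor.read_state();c=read_camera("wrist");c["state"]=s;pickle.dump(c,open("pics/w4.pkl","wb"))
g=c["pixels"].astype(int).mean(2)[:,250:262].mean(1)
print([(i,int(v)) for i,v in enumerate(g) if 140<i<310])
E
```

```text
[(141, 156), (142, 157), (143, 158), (144, 159), (145, 160), (146, 160), (147, 160), (148, 161), (149, 159), (150, 159), (151, 159), (152, 158), (153, 158), (154, 159), (155, 158), (156, 156), (157, 148), (158, 139), (159, 145), (160, 163), (161, 171), (162, 173), (163, 172), (164, 168), (165, 145), (166, 99), (167, 52), (168, 32), (169, 27), (170, 26), (171, 26), (172, 26), (173, 27), (174, 26), (175, 27), (176, 26), (177, 26), (178, 27), (179, 28), (180, 30), (181, 34), (182, 44), (183, 50), (184, 53), (185, 54), (186, 53), (187, 53), (188, 53), (189, 52), (190, 51), (191, 51), (192, 50), (193, 50), (194, 50), (195, 52), (196, 51), (197, 52), (198, 51), (199, 52), (200, 51), (201, 52), (202, 50), (203, 52), (204, 51), (205, 52), (206, 51), (207, 52), (208, 51), (209, 52), (210, 52), (211, 52), (212, 51), (213, 51), (214, 52), (215, 55), (216, 52), (217, 53), (218, 51), (219, 52), (220, 52), (221, 52), (222, 52), (223, 52), (224, 51), (225, 51), (226, 50), (227, 50), (228, 49), (229, 49), (230, 50), (231, 50), (232, 52), (233, 51), (234, 52), (235, 50), (236, 49), (237, 49), (238, 49), (239, 48), (240, 50), (241, 58), (242, 94), (243, 143), (244, 165), (245, 170), (246, 168), (247, 168), (248, 167), (249, 166), (250, 168), (251, 168), (252, 168), (253, 165), (254, 155), (255, 130), (256, 100), (257, 86), (258, 83), (259, 81), (260, 81), (261, 81), (262, 81), (263, 80), (264, 83), (265, 95), (266, 121), (267, 146), (268, 156), (269, 158), (270, 159), (271, 158), (272, 157), (273, 158), (274, 158), (275, 158), (276, 158), (277, 158), (278, 158), (279, 158), (280, 157), (281, 158), (282, 160), (283, 164), (284, 165), (285, 167), (286, 167), (287, 168), (288, 168), (289, 168), (290, 167), (291, 166), (292, 166), (293, 165), (294, 166), (295, 167), (296, 166), (297, 163), (298, 162), (299, 163), (300, 165), (301, 166), (302, 167), (303, 166), (304, 166), (305, 166), (306, 166), (307, 165), (308, 166), (309, 166)]
```

The edges match an upright weight centred in the grip. Next I'll raise it and carry it over the seat.

{"method": "play_rows", "body": {
  "moves": "0 0 0 0 0 2 30; 0 0 0 0 0 5 30; 0 0 0 0 0 8 30; 0 0 0 0 0 10 30; 0 0 0 0 -2 10 30; 0 0 0 0.5 -6 10 30; 0 0 0 1 -10 10 30; 0 0 0 1.5 -15 10 30; 0 0 0 2 -20 10 30; 0 0 0 2.5 -25 10 30; 0 0 0 3 -30 10 30; 0 0 0 3 -34 10 30; 0 0 0 3 -37 10 30; 0 0 0 3.1 -39 10 30; 0 0 0 3.1 -40 10 30; 0 0 0 3.2 -40.8 10 30; 0 0 0 3.2 -40.8 10 30; 0 0 0 3.2 -40.8 10 30"
}}

```text
time: 17.23
eef_pos: [0.532, -0.2825, 0.2999]
orientation: [-0.0, 0.996, -0.086, -0.0]
contact_force: [-0.3, 0.2, -7.9]
gripper_width: 0.0365
grasp_force: 62.7
```

```bash
python3 - <<'E'
from h import *
s=monitor.read_state();c=read_camera("wrist");c["state"]=s;pickle.dump(c,open("pics/w5.pkl","wb"))
print(s["eef_pos"],s["contact_force"],s["orientation"],s["gripper_width"])
cv2.imwrite("pics/w5.png",cv2.resize(c["pixels"][80:290,120:400],(800,600),interpolation=cv2.INTER_CUBIC))
E
```

```text
[ 0.53199802 -0.28254696  0.29988229] [-0.30806423  0.2072205  -7.94047939] [-5.87344366e-05  9.96288646e-01 -8.60751356e-02 -3.55791687e-05] 0.03652731002555504
```

View pics/w5.png

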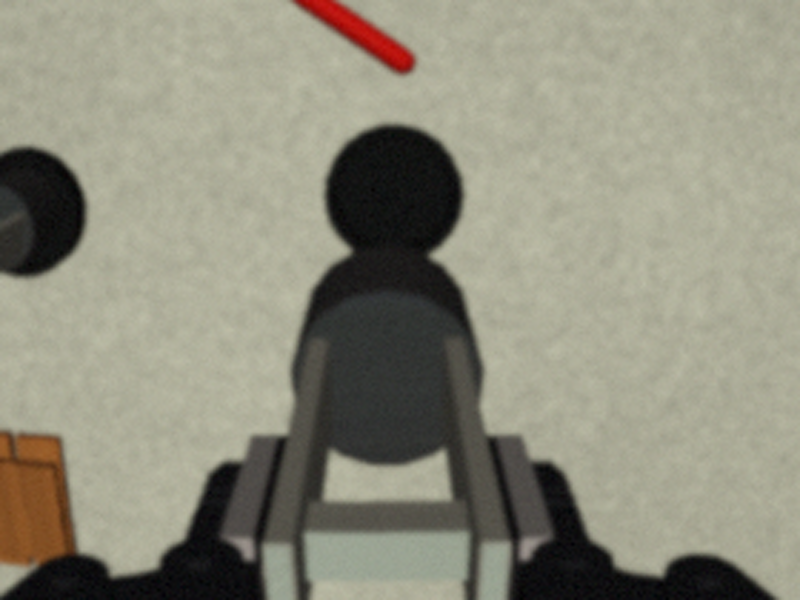

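The seat shows as a black disc centred at about (394,192), with the weight below it in the image. I'll locate the seat from this close view.

```bash
python3 - <<'E'
from h import *
np.set_printoptions(precision=4,suppress=True)
c=pickle.load(open("pics/w5.pkl","rb"));k=2.857
w=lambda X,Y:(120+X/k-.3,80+Y/k-.3)
print("ctr",watz(c,*w(394.5,192),.018),"L",watz(c,*w(327,192),.018),"R",watz(c,*w(462,192),.018),"far",watz(c,*w(394,125),.018))
S=pickle.load(open("pics/scene0.pkl","rb"));T=pickle.load(open("pics/top0.pkl","rb"))
print(tri([wray(c,*w(394.5,192)),ray(T,375.7,198.4),ray(S,148.6,240)]))
# where tool-axis pin would hit, and far edge expected
cx=watz(c,*w(387,300),.15);print(cx)
E
```

```text
ctr [ 0.5331 -0.2878  0.018 ] L [ 0.5391 -0.254   0.018 ] R [ 0.5274 -0.3217  0.018 ] far [ 0.5669 -0.2934  0.018 ]
[ 0.5309 -0.2857  0.0062]
[ 0.5192 -0.2813  0.15  ]
```

{"method": "play_rows", "body": {
  "moves": "0 0 0 0.05 -0.35 -2 30; 0 0 0 0.05 -0.35 -5 30; 0 0 0 0.05 -0.35 -8 30; 0 0 0 0.05 -0.35 -11 30; 0 0 0 0.05 -0.35 -14 30; 0 0 0 0.05 -0.35 -16 30; 0 0 0 0.05 -0.35 -17.5 30; 0 0 0 0.05 -0.35 -17.5 30; 0 0 0 0.05 -0.35 -17.5 30"
}}

```text
time: 18.4
eef_pos: [0.5329, -0.2869, 0.1257]
orientation: [0.0, 0.996, -0.086, 0.001]
contact_force: [1.1, -0.3, -7.4]
gripper_width: 0.0363
grasp_force: 62.5
```

```bash
python3 - <<'E'
from h import *
s=monitor.read_state();c=read_camera("wrist");c["state"]=s;pickle.dump(c,open("pics/w6.pkl","wb"));t=read_camera("scene")
print(s["eef_pos"],s["contact_force"])
a=cv2.resize(c["pixels"][110:260,155:355],(400,300),interpolation=cv2.INTER_CUBIC);b=cv2.resize(t["pixels"][180:270,90:210],(400,300),interpolation=cv2.INTER_CUBIC)
cv2.imwrite("pics/w6.png",np.hstack([a,b]))
E
```

```text
[ 0.53287382 -0.28686562  0.12570981] [ 1.10621152 -0.27313223 -7.37918732]
```

View pics/w6.png

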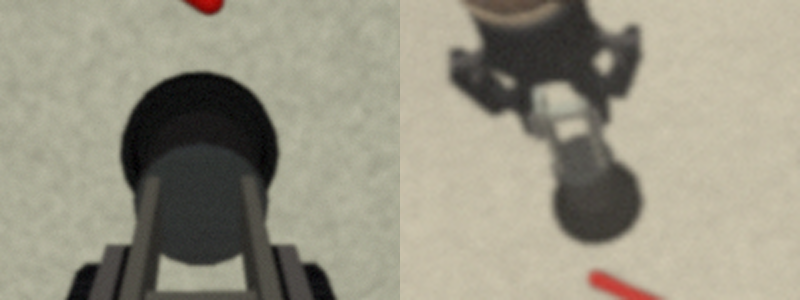

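```bash
python3 - <<'E'
from h import *
np.set_printoptions(precision=4,suppress=True)
c=pickle.load(open("pics/w6.pkl","rb"));g=c["pixels"].astype(int).mean(2)
print(g[135:200,250:262].mean(1).astype(int).tolist())
w=lambda X,Y:(155+X/2-.25,110+Y/2-.25)
far=watz(c,*w(200,72),.018);L=watz(c,*w(121,148),.018);Rr=watz(c,*w(278,148),.018)
X=np.array([.985,-.174,0]);print("ctr from far",far-.036*X,"LR mid",(L+Rr)/2,np.linalg.norm(L-Rr), "weight", c["state"]["eef_pos"])
E
```

```text
[161, 162, 163, 165, 165, 164, 163, 164, 163, 155, 125, 71, 25, 10, 12, 16, 16, 17, 16, 15, 15, 15, 17, 16, 15, 14, 16, 15, 17, 17, 19, 22, 24, 25, 25, 24, 24, 25, 24, 25, 25, 23, 25, 26, 26, 28, 32, 40, 47, 49, 51, 50, 51, 49, 48, 50, 47, 47, 47, 48, 48, 48, 49, 49, 48]
ctr from far [ 0.5329 -0.2875  0.018 ] LR mid [ 0.5347 -0.2876  0.018 ] 0.0699691397606126 weight [ 0.5329 -0.2869  0.1257]
```

{"method": "play_rows", "body": {
  "moves": "0 0 0 0 -0.05 -0.5 30; 0 0 0 0 -0.05 -1.1 30; 0 0 0 0 -0.05 -1.7 30; 0 0 0 0 -0.05 -2.2 30; 0 0 0 0 -0.05 -2.5 30; 0 0 0 0 -0.05 -2.5 30"
}}

```text
time: 19.25
eef_pos: [0.5324, -0.2872, 0.0996]
orientation: [-0.0, 0.996, -0.086, -0.0]
contact_force: [0.7, -0.5, -6.5]
gripper_width: 0.0363
grasp_force: 62.7
```

{"method": "play_rows", "body": {
  "moves": "0 0 0 0 0 -0.1 30; 0 0 0 0 0 -0.2 30; 0 0 0 0 0 -0.2 30"
}}

```text
time: 19.62
eef_pos: [0.5324, -0.2872, 0.0979]
orientation: [0.0, 0.996, -0.086, 0.0]
contact_force: [-0.3, 0.4, -7.2]
gripper_width: 0.0364
grasp_force: 62.7
```

{"method": "play_rows", "body": {
  "moves": "0 0 0 0 0 -0.05 30; 0 0 0 0 0 -0.1 30; 0 0 0 0 0 -0.1 30"
}}

```text
time: 20.0
eef_pos: [0.5324, -0.2872, 0.0968]
orientation: [0.0, 0.996, -0.086, -0.0]
contact_force: [0.1, -0.4, -7.0]
gripper_width: 0.0366
grasp_force: 62.7
```

{"method": "play_rows", "body": {
  "moves": "0 0 0 0 0 -0.05 30; 0 0 0 0 0 -0.1 30; 0 0 0 0 0 -0.1 30"
}}

```text
time: 20.38
eef_pos: [0.5325, -0.2872, 0.0959]
orientation: [0.0, 0.996, -0.086, 0.0]
contact_force: [0.5, -0.0, -5.7]
gripper_width: 0.0364
grasp_force: 62.8
```

{"method": "play_rows", "body": {
  "moves": "0 0 0 0 0 -0.05 30; 0 0 0 0 0 -0.05 30; 0 0 0 0 0 -0.05 30"
}}

```text
time: 20.75
eef_pos: [0.5326, -0.2873, 0.0959]
orientation: [0.0, 0.996, -0.086, 0.0]
contact_force: [-0.9, 0.8, 5.1]
gripper_width: 0.0365
grasp_force: 63.9
```

{"method": "play_rows", "body": {
  "moves": "0 0 0 0 0 0.04 30; 0 0 0 0 0 0.04 43; 0 0 0 0 0 0.04 48; 0 0 0 0 0 0.04 55; 0 0 0 0 0 0.04 65; 0 0 0 0 0 0.04 70; 0 0 0 0 0 0.04 70",
  "newtons": 20
}}

```text
time: 21.62
eef_pos: [0.5324, -0.2872, 0.0957]
orientation: [0.0, 0.996, -0.086, -0.0]
contact_force: [0.4, 0.1, -0.9]
gripper_width: 0.0599
grasp_force: 0.0
```

{"method": "play_rows", "body": {
  "moves": "0 0 0 0 0 1 70; 0 0 0 0 0 3 70; 0 0 0 0 0 6 70; 0 0 0 0 0 10 70; 0 0 0 0 0 14 70; 0 0 0 0 0 18 70; 0 0 0 0 0 18 70; 0 0 0 0 0 18 70"
}}

```text
time: 22.62
eef_pos: [0.5321, -0.287, 0.2756]
orientation: [-0.0, 0.996, -0.086, -0.0]
contact_force: [0.5, 0.8, 0.2]
gripper_width: 0.0597
grasp_force: 0.0
```

```bash
python3 - <<'E'
from h import *
s=monitor.read_state();c=read_camera("wrist");c["state"]=s;pickle.dump(c,open("pics/w7.pkl","wb"));t=read_camera("scene")
print(s["eef_pos"],s["contact_force"],s["gripper_width"],s["time"])
a=cv2.resize(c["pixels"][50:290,100:420],(400,300),interpolation=cv2.INTER_CUBIC);b=cv2.resize(t["pixels"][150:270,90:250],(400,300),interpolation=cv2.INTER_CUBIC)
cv2.imwrite("pics/w7.png",np.hstack([a,b]))
E
```

```text
[ 0.53213158 -0.28696044  0.27564329] [0.54028447 0.77522346 0.19013392] 0.05972382718135492 22.625
```

View pics/w7.png

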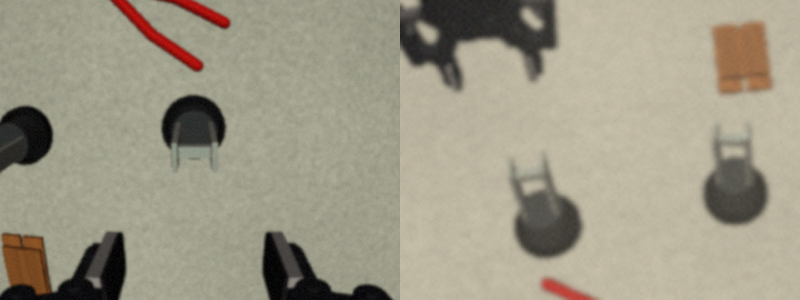

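The weight stands upright and centred in the seat, and the gripper is well clear, so I'm handing the job in.

```bash
python3 -c "
from h import *
print(order.finish_job())"
```

```text
the job is handed in; nothing more can be done
None
```

The weight came off the hook with about 7 N at most on the keeper, and it now stands upright and released in the empty rubber seat; the job is handed in, but no verdict came back.

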